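# Nest a flipped channel offcut over two others

### The job

Pack the aluminium channel offcuts compactly: turn the long one upside down and nest it over the two short ones standing in the blue tray, so that it straddles their two middle walls with one leg in each of their troughs, fully home, lengthwise in line with them and overhanging both of their ends. Leave the short ones seated in the tray and do not disturb the spanner, the socket or the tin; let go at the end.

Things in the scene. Friction and masses are not known exactly. Their poses are not given: they have to be found in the camera images.
- long_center (a point): Long loose aluminium U-channel, 0.10-0.17 kg, starts standing on its web, trough open upwards. 58 mm long, 38 wide, 38 high; web and legs 8 thick, trough 22 wide, 30 deep, open at both ends. Point: middle of this envelope. x along its length, z from web to open side (up at start, down when turned over). Pinch it across its two ends (58 mm); tilting the gripper then turns it about its length.
- tray: Low blue tray fixed to the bench. Origin: centre of its underside; x along the short channels' troughs, y across, z up. Outside 54 mm (x) by 88 mm (y); floor 4 mm thick; end lips (+-x) 12 mm, side walls (+-y) 18 mm above the bench. The short channels stand in it side by side with 1 to 2 mm of play, their adjoining walls at y = 0.
- tray_nest (a point): Point in the tray, 31 mm above its origin, axes as the tray's: where the long channel's centre lies when nested (its z down, its length along x), with 2 to 3 mm of clearance either way across y.
- short_a_center (a point): Short U-channel offcut, loose, same section as the long one but 42 mm long, standing open side up in the tray on its +y side (tray coordinates about 0, +19, 23 mm). The point is the middle of its 42 x 38 x 38 mm envelope; x along its length, z up towards the open side. Its walls' tops are 42 mm above the bench.
- short_b_center (a point): The other short U-channel, the same, on the tray's -y side (tray coordinates about 0, -19, 23 mm).
- spanner: Bystander: flat steel spanner, 130 mm long, lying on the robot's side of the work; about 15 mm high. Origin under its middle, x along it. The bench straight ahead of the robot between the spanner and the socket, around x = 0.53, y = 0 (some 150 mm across), is clear for putting things down.
- socket: Bystander: upright steel socket, 32 mm across, 45 mm high, loose, beyond the work. Origin at the centre of its underside.
- tin: Bystander: round closed steel tin, 70 mm across, about 60 mm high, loose, beyond the work. Origin at the centre of its underside.
Mind the look-alikes: they are no part of the job. What is shaped like the part that bears short_a_center but green or yellow is not meant.

How it is judged:
By the outcome, as a careful person would: the job done as asked, in the order asked, and still so for the second after the job is handed in, with the robot touching nothing.
It also fails if it takes over 54 s, if anything falls off the work surface, if the arm or the gripper's body presses on something with over 40 N, if the wrist force passes 120 N, or if a joint passes its speed limit or range.

### The arm

A 6-joint arm with a two-finger parallel gripper is mounted at the origin on the work surface. World frame = base frame: x ahead of the robot, y to its left, z up, the work surface at z = 0. Lengths are in mm, angles in degrees, forces in N, time in s.
With the tool pointing down it reaches from about 350 to 850 mm from the base axis. Payload 8.1 kg.
Tool frame: the origin (TCP) lies midway between the tips of the shut fingers; the grasp point (between the pads) lies 19 mm behind it; z points along the fingers, x is the direction in which the jaws open and shut, and the axes are right-handed (so a half turn about z gives the same grasp; the last joint's range is limited). The gripper opens to 85 mm and grips with 20 to 120 N. Pads are 22 mm wide; open, the fingers measure 114 mm over their backs; the gripper's body (76 mm by 85 mm) begins 54 mm behind the grasp point. The pads swing forward as they close: fully open they stand 13 mm farther back than shut.
Start: joints at [-77.258, 7.471, 85.268, -0, 87.261, -4.893], TCP at [181.798, -571.799, 209.392] pointing down, gripper open.
Joint ranges: [-169.43, 169.43], [-51.17, 129.36], [1.28, 143.12], [-76.62, 256.62], [0, 156.53], [-152.29, 152.29]. Speed limits (degrees/s): [136.94, 136.94, 159.86, 180, 180, 180].

### API

Orientations are given as [roll, pitch, yaw] about the fixed x, y, z axes, in that order (R = Rz(yaw) Ry(pitch) Rx(roll)).
In Python, from bench import monitor, cams, r gives the robot as it stands.
- The arm moves only by the tool jog_arm, never from a script. Its arguments are lists of equal length, an entry for each row: "offset": the shift along the tool's x, y, z in mm, a list of three; "delta_rot": the turn, a rotation vector about the tool's x, y, z in degrees, a list of three; "jaw": the opening in per cent of the stroke, from 0 (shut) to 100 (fully open). In form: {"offset": [[x, y, z], ...], "delta_rot": [[rx, ry, rz], ...], "jaw": [jaw, ...]}. A call has 1 to 20 rows; each row shifts and turns the pose as measured when the row begins, along the tool's axes as they then stand; what a row does not reach is not made up. A row lasts 1/10 s, in which the tool goes at most 50 mm and 8.59 degrees, less where a joint would pass 70% of its speed; a pose out of reach is approached as far as the arm can. A call is refused whole if a number of a shift passes 50 or a number of a turn 8.59, either way. A call with a gripper value outside its range is refused whole. The fingers move at their own pace and stop on an object; "newtons" is the grip in N (left out, the last holds). Time passes only in rows, so rows that do not move let the fingers close. It gives the time, the measured TCP pose, the force and the opening at its end, in the units of the state.
- monitor.sense(): the state, without advancing time (a new reading comes with each control period).
- cams.snapshot(name): name is "scene" or "top"; returns (picture, depth): 384x512x3 uint8, red, green, blue; 384x512 float32, mm along the optical axis (not along the pixel's ray), 0 where there is no reading.
- cams.camera_model(name): a dict with "K" (3x3 intrinsics, pixels), "camera_from_world" (4x4, takes a point from world to camera coordinates). Camera axes: x right, y down, z forward; pixel columns grow to the right and rows downward; lengths in mm; the calibration is good to about 2 mm. A picture is of the moment at which its call begins. camera_model takes no time and is no camera call.
- r.hand_in(): hands the job in, once; it reports no verdict.
The state is a dict: "time": time; "joint_pos": joint angles; "qd": joint speeds; "joint_efforts": joint torques, N m; "tool_pos": TCP position; "tcp_rot": TCP orientation; "ft_force": force on the tool from outside, world axes, zero at the start; "wrist_torque": the same for the moment, N m; "finger_gap": finger opening in mm.
Only numpy, scipy, OpenCV 4.12 (cv2) and the standard library are available. Lean on these libraries where they do the work, as an engineer would, in place of code of your own. Each camera call takes 0.05 s, during which the arm holds its last target.

## Working session

There is one attempt and no reset: what is moved stays moved. The work goes in short steps, Python scripts to look and compute and a tool call to move; the robot and the scene stay as the last step left them, time stands still between calls to the robot, and variables do not carry over. Pictures are saved under pics/ and viewed, and the job is handed in when it is done.

Besides the shell and the picture viewer there is one more tool, called after "Request:" in YAML: its name, and indented under it one key for each argument. jog_arm: Moves the arm, as the interface text tells. Its arguments: {"type":"object","properties":{"offset":{"type":"array","items":{"type":"array","items":{"type":"number"}}},"delta_rot":{"type":"array","items":{"type":"array","items":{"type":"number"}}},"jaw":{"type":"array","items":{"type":"number"}},"newtons":{"type":"number"}},"required":["offset","delta_rot","jaw"]}

```bash
ls; mkdir -p pics; python3 - <<'E'
from bench import monitor,cams,r
import cv2,numpy as np
print(monitor.sense())
for n in("scene","top"):
    p,d=cams.snapshot(n); m=cams.camera_model(n)
    np.savez(f"pics/{n}0.npz",p=p,d=d,K=m["K"],T=m["camera_from_world"])
    print(n,m)
    cv2.imwrite(f"pics/{n}0.png",cv2.resize(p[:,:,::-1],(800,600),interpolation=cv2.INTER_CUBIC))
E
```

```text
pics
{'time': 0.0, 'joint_pos': array([-7.72574006e+01,  7.51547940e+00,  8.53306498e+01,  4.78484876e-04,
        8.72606578e+01, -4.89144493e+00]), 'qd': array([ 0.12727279, -0.07692414, -0.07050195, -0.0571424 , -0.02042416,
        0.07700509]), 'joint_efforts': array([ 1.95921442e-03, -5.69393277e+01, -5.00553596e+01, -1.55539610e-04,
        1.46685925e-02, -1.22668020e-06]), 'tool_pos': array([ 181.6705025 , -571.21118539,  208.32745779]), 'tcp_rot': array([-1.79990418e+02,  1.06357338e-01, -7.23659701e+01]), 'ft_force': array([ 0.84023384, -0.40629689,  0.17852208]), 'wrist_torque': array([-0.01819383,  0.02921219, -0.00917978]), 'finger_gap': 85.21004713142749}
scene {'K': array([[403.4694145 ,   0.        , 255.77121964],
       [  0.        , 403.4694145 , 191.4258843 ],
       [  0.        ,   0.        ,   1.        ]]), 'camera_from_world': array([[-4.48381341e-01,  8.93762666e-01, -1.19360646e-02,
         2.10615545e+02],
       [ 6.86008557e-01,  3.35533617e-01, -6.45607815e-01,
        -3.63749136e+02],
       [-5.73015211e-01, -2.97666740e-01, -7.63575850e-01,
         1.23866139e+03],
       [ 0.00000000e+00,  0.00000000e+00,  0.00000000e+00,
         1.00000000e+00]])}
top {'K': array([[348.65118124,   0.        , 256.26015085],
       [  0.        , 348.65118124, 190.15189004],
       [  0.        ,   0.        ,   1.        ]]), 'camera_from_world': array([[ 2.19852527e-02, -9.99665560e-01, -1.36167879e-02,
         4.10376142e+01],
       [-9.92195524e-01, -2.01448096e-02, -1.23053762e-01,
         5.73520340e+02],
       [ 1.22738300e-01,  1.62158840e-02, -9.92306583e-01,
         8.31049370e+02],
       [ 0.00000000e+00,  0.00000000e+00,  0.00000000e+00,
         1.00000000e+00]])}
```

View pics/scene0.png

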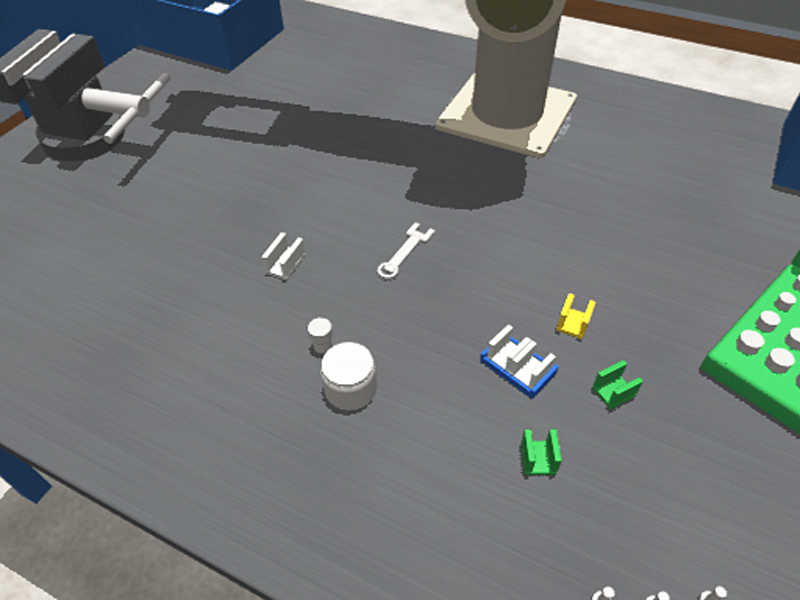

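View pics/top0.png

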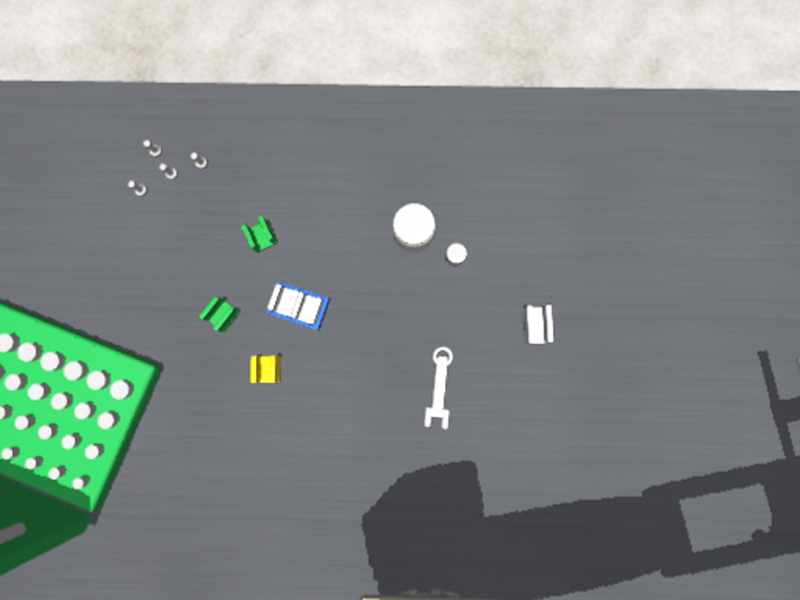

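The scene shows the silver long channel at (285,257) scene / (538,325) top, and the blue tray with two silver shorts at (520,360) scene / (299,305) top. The look-alikes are green channels at (617,385) and (541,453) and a yellow one at (576,317). They are the wrong colour, so I leave them alone. Next I measure and confirm with enlarged crops.

```bash
cat > h.py <<'E'
import numpy as np,cv2
def cloud(z):
    d=z["d"].astype(float);K=z["K"];T=z["T"]
    v,u=np.mgrid[:d.shape[0],:d.shape[1]]
    P=np.stack([(u-K[0,2])/K[0,0]*d,(v-K[1,2])/K[1,1]*d,d],-1)
    W=(P-T[:3,3])@T[:3,:3]
    W[d<=0]=np.nan
    return W
E
python3 - <<'E'
from h import *
tiles=[]
for n,cs in(("scene",[(182,163),(332,231)]),("top",[(344,208),(191,195)])):
    z=np.load(f"pics/{n}0.npz");W=cloud(z);p=z["p"]
    for (u,v) in cs:
        c=p[v-30:v+30,u-40:u+40,::-1]; tiles.append(cv2.resize(c,(400,300),interpolation=cv2.INTER_NEAREST))
        w=W[v-30:v+30,u-40:u+40].reshape(-1,3); w=w[w[:,2]>8]
        print(n,u,v,len(w),np.nanmin(w,0).round(),np.nanmax(w,0).round())
        print(np.histogram(w[:,2],bins=np.arange(8,62,3)))
    g=W[...,2][np.abs(W[...,2])<8]; print("bench z",np.median(g))
cv2.imwrite("pics/crops0.png",np.vstack([np.hstack(tiles[:2]),np.hstack(tiles[2:])]))
E
```

```text
scene 182 163 476 [ 505. -187.    8.] [ 565. -145.   44.]
(array([69, 31, 32, 29, 27, 37, 37, 35, 27, 52, 87, 13,  0,  0,  0,  0,  0]), array([ 8, 11, 14, 17, 20, 23, 26, 29, 32, 35, 38, 41, 44, 47, 50, 53, 56,
       59]))
scene 332 231 1283 [437. 171.   8.] [597. 283.  46.]
(array([156, 296, 165,  93,  65,  38,  37,  40,  38,  37,  46, 177,  95,
         0,   0,   0,   0]), array([ 8, 11, 14, 17, 20, 23, 26, 29, 32, 35, 38, 41, 44, 47, 50, 53, 56,
       59]))
bench z 1.5182961122442176
top 344 208 355 [ 505. -186.    8.] [ 563. -146.   43.]
(array([83, 21,  9, 14, 16, 13,  8, 14, 23, 68, 79,  7,  0,  0,  0,  0,  0]), array([ 8, 11, 14, 17, 20, 23, 26, 29, 32, 35, 38, 41, 44, 47, 50, 53, 56,
       59]))
top 191 195 723 [519. 171.   8.] [595. 321.  46.]
(array([ 73, 207,  69,  50,  24,  12,  11,  16,  16,  17,  72, 137,  19,
         0,   0,   0,   0]), array([ 8, 11, 14, 17, 20, 23, 26, 29, 32, 35, 38, 41, 44, 47, 50, 53, 56,
       59]))
bench z 0.3574763453078338
```

View pics/crops0.png

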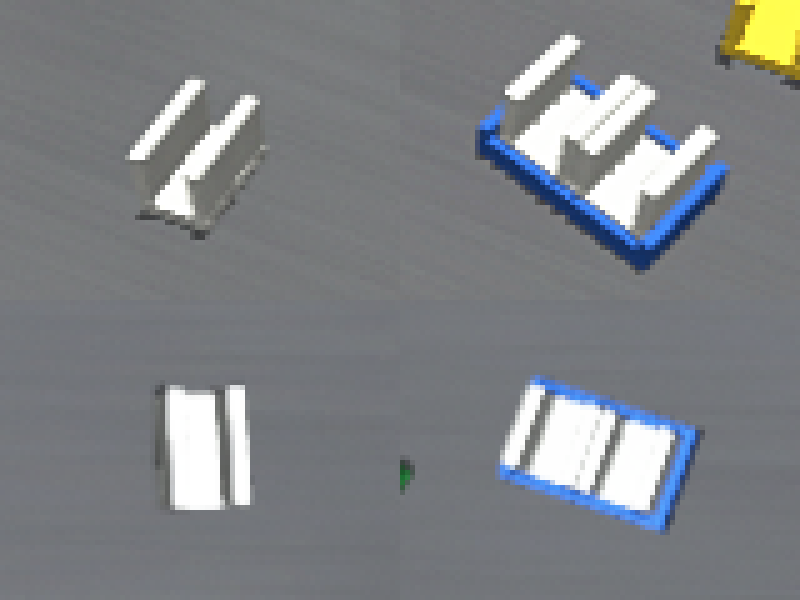

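Confirmed by colour and shape. Now I fit the poses: point-cloud distance to a box model, one fit per camera.

```bash
cat >> h.py <<'E'
from scipy.optimize import least_squares
def ubox(L,cy=0,cz=0): # boxes (centre, half) of an upright channel centred at (0,cy,cz)
    return [((0,cy,cz-15),(L/2,19,4)),((0,cy-15,cz),(L/2,4,19)),((0,cy+15,cz),(L/2,4,19))]
def sdf(P,boxes):
    o=np.full(len(P),1e9)
    for c,h in boxes:
        q=np.abs(P-np.array(c))-np.array(h)
        s=np.linalg.norm(np.maximum(q,0),axis=1)+np.minimum(q.max(1),0)
        o=np.minimum(o,s)
    return o
LONG=ubox(58,0,19)
TRAY=ubox(42,19,23)+ubox(42,-19,23)+[((0,0,2),(27,44,2)),((25.5,0,6),(1.5,44,6)),((-25.5,0,6),(1.5,44,6)),((0,42,9),(27,2,9)),((0,-42,9),(27,2,9))]
def fit(pts,boxes,x0):
    def res(p):
        c,s=np.cos(p[3]),np.sin(p[3]);Q=pts-p[:3]
        L=np.c_[Q[:,0]*c+Q[:,1]*s,-Q[:,0]*s+Q[:,1]*c,Q[:,2]]
        return sdf(L,boxes)
    best=None
    for a in np.radians(x0[3]+np.arange(-24,25,6)):
        f=least_squares(res,[*x0[:3],a],loss="soft_l1",f_scale=1.0,x_scale=[1,1,1,.02])
        if best is None or f.cost<best.cost:best=f
    return best.x*[1,1,1,57.29578],best.cost/len(pts)
def near(W,c,rad,zmin=3,zmax=70):
    w=W.reshape(-1,3);w=w[np.isfinite(w[:,0])]
    return w[(np.hypot(w[:,0]-c[0],w[:,1]-c[1])<rad)&(w[:,2]>zmin)&(w[:,2]<zmax)]
E
python3 - <<'E'
from h import *
for n in("scene","top"):
    z=np.load(f"pics/{n}0.npz");W=cloud(z)
    for nm,u,v,b,yaw in(("long",*((182,163) if n=="scene" else (344,208)),LONG,0),("tray",*((332,231) if n=="scene" else (191,195)),TRAY,-15)):
        c=np.nanmean(near(W,W[v,u],60),0)
        for it in range(2):
            P=near(W,c,42 if nm=="long" else 58); x,cost=fit(P,b,[c[0],c[1],0,yaw]); c=x
        print(n,nm,len(P),x.round(2),round(cost,2))
    for nm,zz,uv in(("socket",20,(293,213) if n=="scene" else (292,162)),("tin",20,(223,240) if n=="scene" else (265,144)),("spanner",4,(259,162) if n=="scene" else (281,249))):
        P=near(W,W[uv[1],uv[0]],75 if nm=="spanner" else 42 if nm=="tin" else 25,5); print(n,nm,len(P),P.min(0).round(),P.max(0).round())
E
```

```text
scene long 554 [ 534.29 -167.4     1.36    2.68] 0.79
scene tray 1285 [557.37 220.74   1.86 -17.21] 1.24Traceback (most recent call last):
  File "<stdin>", line 10, in <module>
    return umr_minimum(a, axis, None, out, keepdims, initial, where)
ValueError: zero-size array to reduction operation minimum which has no identity
```

```bash
python3 - <<'E'
from h import *
for n in("scene","top"):
    z=np.load(f"pics/{n}0.npz");W=cloud(z)
    for nm,u,v,b,yaw in(("long",*((182,163) if n=="scene" else (344,208)),LONG,0),("tray",*((332,231) if n=="scene" else (191,195)),TRAY,-15)):
        c=np.nanmean(near(W,W[v,u],60),0)
        for it in range(2):
            P=near(W,c,42 if nm=="long" else 58); x,cost=fit(P,b,[c[0],c[1],0,yaw]); c=x
        print(n,nm,len(P),x.round(2),round(cost,2))
    for nm,uv in(("socket",(204,209) if n=="scene" else (292,162)),("tin",(223,235) if n=="scene" else (265,144)),("spanner",(259,162) if n=="scene" else (281,249))):
        P=near(W,W[uv[1],uv[0]],80 if nm=="spanner" else 42 if nm=="tin" else 25,5); print(n,nm,len(P),P.min(0).round(),P.max(0).round())
E
```

```text
scene long 554 [ 534.29 -167.4     1.36    2.68] 0.79
scene tray 1285 [557.37 220.74   1.86 -17.21] 1.24
scene socket 271 [628. -48.   5.] [661. -17.  49.]
scene tin 1253 [654.   3.   5.] [722.  70.  64.]
scene spanner 339 [367. -59.   5.] [516.  17.  12.]
top long 448 [ 532.75 -167.28    0.56    2.98] 0.85
top tray 780 [558.1  220.87   0.66 -17.55] 0.83
top socket 143 [628. -49.   5.] [659. -19.  49.]
top tin 680 [652.   1.   5.] [718.  69.  65.]
top spanner 397 [367. -31.   5.] [496.  39.  13.]
```

Both cameras agree: the long channel is at about (533.5, -167.3) with yaw 2.8°, and the tray at (557.8, 220.8) with yaw -17.4°.

Plan:
1. Grip the long channel across its ends at a -45° tilt.
2. Roll it 90° and set it on its side where it stands.
3. Regrasp, roll another 90°, carry it to the tray and insert it.

Next is a planning helper that only prints numbers.

```bash
cat > plan.py <<'E'
import numpy as np
from scipy.spatial.transform import Rotation as Ro, Slerp
def R_of(yaw,theta): return Ro.from_euler('xyz',[180+theta,0,yaw],degrees=True)
def rows(p0,rpy0,p1,R1,n):
    R0=Ro.from_euler('xyz',rpy0,degrees=True);w=(R0.inv()*R1).as_rotvec(degrees=True)
    out=[];rot=(w/n).round(2)
    R=R0;p=np.array(p0,float)
    for k in range(n):
        tgt=np.array(p0)+(np.array(p1)-p0)*(k+1)/n
        o=R.inv().apply(tgt-p).round(1)
        out.append(o.tolist());p=p+R.apply(o);R=R*Ro.from_rotvec(rot,degrees=True)
    return out,rot.tolist()
def go(p1,yaw,theta,n):
    from bench import monitor
    s=monitor.sense();print("t",s["time"],"pos",s["tool_pos"].round(1),"rpy",s["tcp_rot"].round(2),"gap",round(s["finger_gap"],1),"F",s["ft_force"].round(1))
    o,r=rows(s["tool_pos"],s["tcp_rot"],p1,R_of(yaw,theta),n)
    print("rot",r,"\noff",o)
    return s
def frame(c,yaw,lat,z,lon=0):
    a=np.radians(yaw);return np.array([c[0]+lon*np.cos(a)-lat*np.sin(a),c[1]+lon*np.sin(a)+lat*np.cos(a),z])
E
python3 - <<'E'
from plan import *
g=frame((533.5,-167.3),2.8,-5.7,10.3); print(g)
go(frame((533.5,-167.3),2.8,-5.7+85,10.3+85),2.8,-45,18)
E
```

```text
[ 533.77844369 -172.99319498   10.3       ]
t 0.1 pos [ 181.7 -571.3  208.4] rpy [-1.7999e+02  1.0000e-01 -7.2360e+01] gap 85.0 F [ 0.5  0.4 -0.1]
rot [-2.13, 1.64, -3.94] 
off [[-19.7, -26.6, 6.3], [-18.0, -28.0, 4.8], [-16.1, -29.4, 3.2], [-14.2, -30.5, 1.7], [-12.0, -31.4, 0.1], [-9.9, -32.2, -1.4], [-7.5, -32.7, -2.8], [-5.2, -33.0, -4.2], [-2.7, -33.1, -5.6], [-0.3, -33.0, -6.8], [2.1, -32.6, -8.0], [4.6, -32.1, -9.2], [7.1, -31.3, -10.1], [9.5, -30.3, -11.1], [11.9, -29.2, -11.8], [14.2, -27.9, -12.6], [16.4, -26.3, -13.1], [18.6, -24.6, -13.5]]
```

Request:
jog_arm:
  offset:
    - [-20,-27,6]
    - [-18,-28,5]
    - [-16,-29,3]
    - [-14,-30,2]
    - [-12,-31,0]
    - [-10,-32,-1]
    - [-7.5,-33,-3]
    - [-5,-33,-4]
    - [-3,-33,-5.5]
    - [0,-33,-7]
    - [2,-32.5,-8]
    - [4.5,-32,-9]
    - [7,-31,-10]
    - [9.5,-30,-11]
    - [12,-29,-12]
    - [14,-28,-12.5]
    - [16.5,-26,-13]
    - [18.5,-24.5,-13.5]
  delta_rot:
    - [-2.13,1.64,-3.94]
    - [-2.13,1.64,-3.94]
    - [-2.13,1.64,-3.94]
    - [-2.13,1.64,-3.94]
    - [-2.13,1.64,-3.94]
    - [-2.13,1.64,-3.94]
    - [-2.13,1.64,-3.94]
    - [-2.13,1.64,-3.94]
    - [-2.13,1.64,-3.94]
    - [-2.13,1.64,-3.94]
    - [-2.13,1.64,-3.94]
    - [-2.13,1.64,-3.94]
    - [-2.13,1.64,-3.94]
    - [-2.13,1.64,-3.94]
    - [-2.13,1.64,-3.94]
    - [-2.13,1.64,-3.94]
    - [-2.13,1.64,-3.94]
    - [-2.13,1.64,-3.94]
  jaw: [100,100,100,100,100,100,100,100,100,100,100,100,100,100,100,100,100,100]
  newtons: 60

```text
time: 1.9
tool_pos: [525.6, -67.1, 79.5]
tcp_rot: [133.4, 0.8, 5.3]
ft_force: [1.0, -0.4, 0.2]
finger_gap: 85.6
```

```bash
python3 - <<'E'
from plan import *
s=go(frame((533.5,-167.3),2.8,-5.7+55,10.3+55),2.8,-45,6);print(s["joint_pos"].round(1))
E
```

```text
t 1.9 pos [525.6 -67.1  79.5] rpy [133.45   0.85   5.29] gap 85.6 F [ 1.  -0.4  0.2]
rot [0.26, -0.2, 0.39] 
off [[0.2, 4.2, 7.8], [0.2, 4.2, 7.8], [0.3, 4.2, 7.8], [0.3, 4.3, 7.8], [0.4, 4.3, 7.7], [0.5, 4.3, 7.8]]
[ 17.5  15.  104.9 -46.2  78.4  29.3]
```

Request:
jog_arm:
  offset:
    - [0.3,4.2,7.8]
    - [0.3,4.2,7.8]
    - [0.3,4.2,7.8]
    - [0.3,4.2,7.8]
    - [0.3,4.2,7.8]
    - [0.3,4.2,7.8]
    - [0,0,0]
  delta_rot:
    - [0.26,-0.2,0.39]
    - [0.26,-0.2,0.39]
    - [0.26,-0.2,0.39]
    - [0.26,-0.2,0.39]
    - [0.26,-0.2,0.39]
    - [0.26,-0.2,0.39]
    - [0,0,0]
  jaw: [100,100,100,100,100,100,100]

```text
time: 2.6
tool_pos: [530.3, -121.2, 61.6]
tcp_rot: [135.1, 0.2, 2.7]
ft_force: [0.0, -0.2, -0.7]
finger_gap: 85.6
```

```bash
python3 - <<'E'
from plan import *
s=go(frame((533.5,-167.3),2.8,-5.7,10.3),2.8,-45,6);print(s["joint_pos"].round(1))
E
```

```text
t 2.6 pos [ 530.3 -121.2   61.6] rpy [135.08   0.18   2.7 ] gap 85.6 F [ 0.  -0.2 -0.7]
rot [-0.01, 0.03, 0.01] 
off [[0.2, 0.1, 12.2], [0.2, 0.1, 12.1], [0.2, 0.1, 12.2], [0.2, 0.1, 12.1], [0.1, 0.0, 12.2], [0.2, 0.1, 12.2]]
[ 10.9  15.1 106.1 -46.7  73.8  27.9]
```

Request:
jog_arm:
  offset:
    - [0.2,0,9]
    - [0.2,0,9]
    - [0.2,0,9]
    - [0.2,0,9]
    - [0.2,0,9]
    - [0.1,0,7]
    - [0,0,4]
    - [0,0,0]
  delta_rot:
    - [0,0,0]
    - [0,0,0]
    - [0,0,0]
    - [0,0,0]
    - [0,0,0]
    - [0,0,0]
    - [0,0,0]
    - [0,0,0]
  jaw: [100,100,100,100,100,100,100,100]

```text
time: 3.4
tool_pos: [532.6, -164.5, 17.7]
tcp_rot: [135.1, 0.2, 2.7]
ft_force: [0.0, -0.3, -0.1]
finger_gap: 85.3
```

```bash
python3 - <<'E'
from plan import *
import cv2
from bench import cams
s=go(frame((533.5,-167.3),2.8,-5.7,10.3),2.8,-45,2)
t=[]
for n,(u,v) in(("scene",(182,163)),("top",(344,208))):
    p,d=cams.snapshot(n);t.append(cv2.resize(p[v-45:v+45,u-40:u+40,::-1],(400,450),interpolation=cv2.INTER_NEAREST))
cv2.imwrite("pics/g1.png",np.hstack(t))
E
```

```text
t 3.4 pos [ 532.6 -164.5   17.7] rpy [135.11   0.23   2.66] gap 85.3 F [ 0.  -0.3 -0.1]
rot [-0.06, 0.13, 0.03] 
off [[0.4, 0.4, 5.6], [0.4, 0.4, 5.7]]
```

View pics/g1.png

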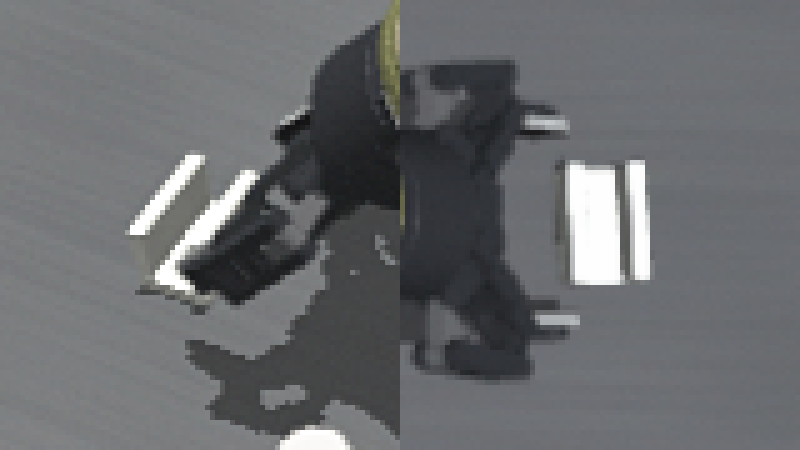

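The fingers straddle the channel's ends (left half around 230,240; right half around 560,125 and 560,320). They are 11 mm short, so I advance and close.

Request:
jog_arm:
  offset:
    - [0.4,0.4,5.6]
    - [0.4,0.4,5.6]
    - [0,0,0]
    - [0,0,0]
    - [0,0,0]
    - [0,0,0]
    - [0,0,0]
    - [0,0,0]
    - [0,0,0]
    - [0,0,0]
  delta_rot:
    - [0,0,0]
    - [0,0,0]
    - [0,0,0]
    - [0,0,0]
    - [0,0,0]
    - [0,0,0]
    - [0,0,0]
    - [0,0,0]
    - [0,0,0]
    - [0,0,0]
  jaw: [100,100,100,75,60,50,50,50,50,50]
  newtons: 60

```text
time: 4.5
tool_pos: [535.7, -172.4, 11.8]
tcp_rot: [135.1, 0.0, 2.7]
ft_force: [0.9, 0.5, 0.1]
finger_gap: 55.5
```

```bash
cat > look.py <<'E'
import sys,cv2,numpy as np
from bench import cams,monitor
# look.py name su sv tu tv
def look(name,a,b,h=45):
    t=[]
    for n,(u,v) in(("scene",a),("top",b)):
        p,d=cams.snapshot(n);m=cams.camera_model(n)
        np.savez(f"pics/{name}_{n}.npz",p=p,d=d,K=m["K"],T=m["camera_from_world"])
        t.append(cv2.resize(p[v-h:v+h,u-40:u+40,::-1],(400,int(5*2*h)),interpolation=cv2.INTER_NEAREST))
    cv2.imwrite(f"pics/{name}.png",np.hstack(t))
E
python3 -c "
from look import *
look('g2',(182,163),(344,208)); s=monitor.sense();print({k:np.round(s[k],1) for k in ('time','tool_pos','tcp_rot','ft_force','finger_gap')})"
```

```text
{'time': np.float64(4.6), 'tool_pos': array([ 535.7, -172.4,   11.8]), 'tcp_rot': array([135.1,   0. ,   2.7]), 'ft_force': array([ 0.2,  0.1, -0.5]), 'finger_gap': np.float64(55.3)}
```

View pics/g2.png

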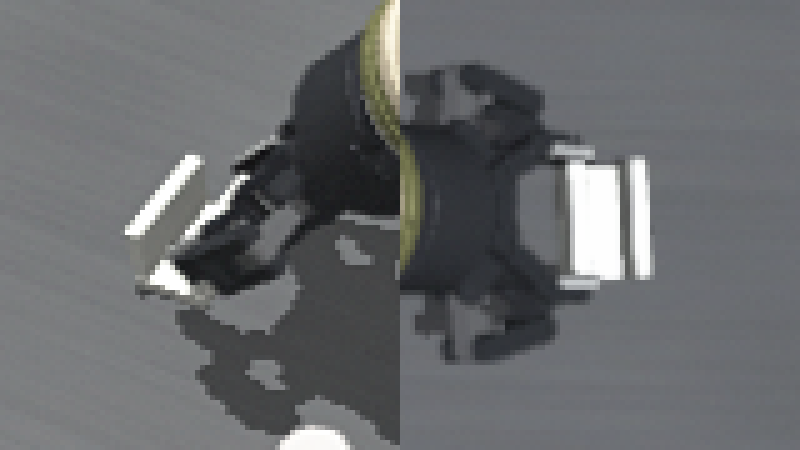

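The pads have closed on both ends; the gap reads 55.5, with 58 expected. I lift a little to test the hold.

Request:
jog_arm:
  offset:
    - [0,0,0]
    - [0,3,-3]
    - [0,7,-7]
    - [0,7,-7]
    - [0,7,-7]
    - [0,7,-7]
    - [0,7,-7]
    - [0,7,-7]
    - [0,0,0]
  delta_rot:
    - [0,0,0]
    - [0,0,0]
    - [0,0,0]
    - [0,0,0]
    - [0,0,0]
    - [0,0,0]
    - [0,0,0]
    - [0,0,0]
    - [0,0,0]
  jaw: [45,45,45,45,45,45,45,45,45]
  newtons: 70

```text
time: 5.5
tool_pos: [536.0, -172.3, 81.9]
tcp_rot: [135.2, -0.0, 2.7]
ft_force: [0.6, -0.1, -1.0]
finger_gap: 54.8
```

```bash

python3 -c "
from look import *
look('g3',(182,150),(344,208)); s=monitor.sense();print({k:np.round(s[k],1) for k in ('time','tool_pos','tcp_rot','ft_force','finger_gap','joint_pos')})"
```

```text
{'time': np.float64(5.6), 'tool_pos': array([ 535.1, -172.3,   80.2]), 'tcp_rot': array([1.352e+02, 1.000e-01, 2.700e+00]), 'ft_force': array([ 0.1, -0.1, -2.1]), 'finger_gap': np.float64(55.0), 'joint_pos': array([  5.3,  12. , 107.3, -48. ,  71.4,  23.1])}
```

View pics/g3.png

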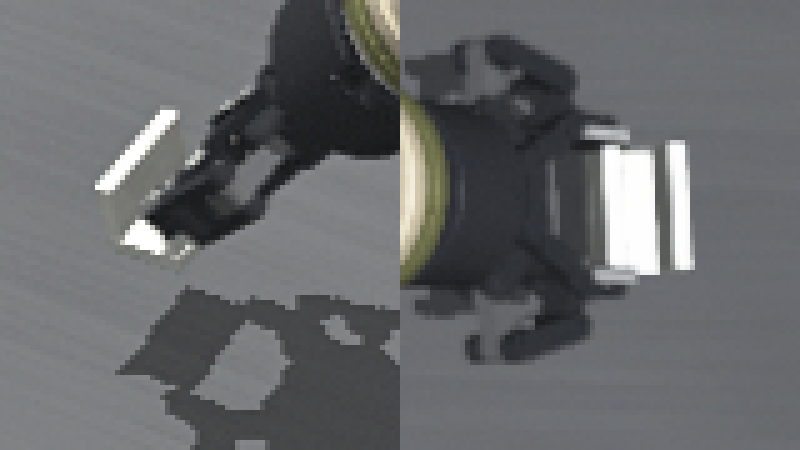

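Held and lifted. Now the 90° roll.

Request:
jog_arm:
  offset:
    - [0,0,0]
    - [0,0,0]
    - [0,0,0]
    - [0,0,0]
    - [0,0,0]
    - [0,0,0]
    - [0,0,0]
    - [0,0,0]
    - [0,0,0]
    - [0,0,0]
    - [0,0,0]
    - [0,0,0]
    - [0,0,0]
  delta_rot:
    - [7.5,0,0]
    - [7.5,0,0]
    - [7.5,0,0]
    - [7.5,0,0]
    - [7.5,0,0]
    - [7.5,0,0]
    - [7.5,0,0]
    - [7.5,0,0]
    - [7.5,0,0]
    - [7.5,0,0]
    - [7.5,0,0]
    - [7.5,0,0]
    - [0,0,0]
  jaw: [45,45,45,45,45,45,45,45,45,45,45,45,45]

```text
time: 6.9
tool_pos: [531.0, -170.6, 71.4]
tcp_rot: [-131.1, 0.3, 3.1]
ft_force: [0.1, 0.4, -3.4]
finger_gap: 54.9
```

```bash

python3 -c "
from look import *
look('g4',(182,145),(344,208)); s=monitor.sense();print({k:np.round(s[k],1) for k in ('time','tool_pos','tcp_rot','ft_force','finger_gap','joint_pos')})"
```

```text
{'time': np.float64(7.0), 'tool_pos': array([ 533.5, -170.8,   75.7]), 'tcp_rot': array([-1.317e+02, -1.000e-01,  3.300e+00]), 'ft_force': array([ 0.3,  0.5, -1.3]), 'finger_gap': np.float64(55.0), 'joint_pos': array([-44. ,  38.5,  74.7,  31.6, 104. , -50. ])}
```

View pics/g4.png

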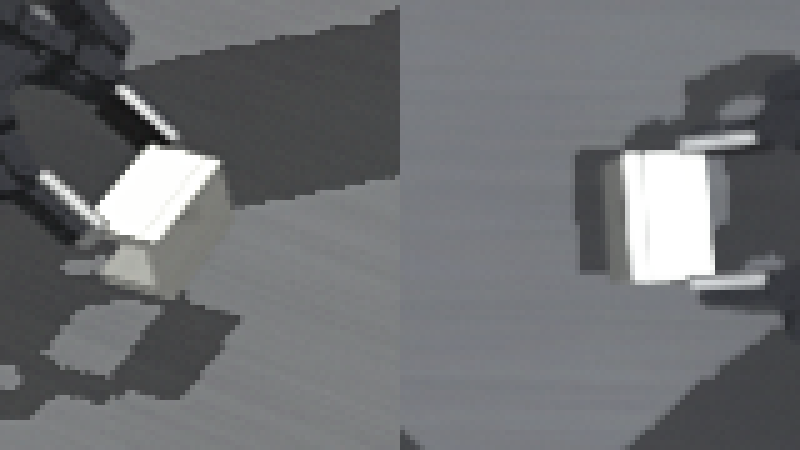

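```bash
cat >> h.py <<'E'
from scipy.spatial.transform import Rotation as Ro
LC=ubox(58,0,0)
def fit6(pts,boxes,c,rpy):
    R0=Ro.from_euler('xyz',rpy,degrees=True)
    def res(p):
        R=Ro.from_rotvec(p[3:]*.02)*R0
        return sdf(R.inv().apply(pts-p[:3]),boxes)
    f=least_squares(res,[*c,0,0,0],loss="soft_l1",f_scale=1.0)
    R=Ro.from_rotvec(f.x[3:]*.02)*R0
    return f.x[:3],R.as_euler('xyz',degrees=True),f.cost/len(pts)
def bright(z,c,rad,zmin,zmax=250,thr=120):
    W=cloud(z);p=z["p"].astype(int)
    m=(p.min(-1)>thr)&(p.max(-1)-p.min(-1)<25)
    w=W.copy();w[~m]=np.nan
    return near(w,c,rad,zmin,zmax)
E
python3 - <<'E'
from h import *
for n in("scene","top"):
    z=np.load(f"pics/g4_{n}.npz")
    c=np.array([533.,-180,85])
    for it in range(2):
        P=bright(z,c,42,45,thr=150); P=P[np.linalg.norm(P-c,axis=1)<45]
        c,rpy,cost=fit6(P,LC,c,(95,0,3))
    print(n,len(P),c.round(1),rpy.round(1),round(cost,2))
E
```

```text
scene 368 [ 531.3 -180.8   85.5] [92.1  0.9  4. ] 0.8
top 465 [ 533.4 -180.6   86.6] [92.9  0.9  2.9] 0.89
```

The hold did not slip: the object's roll is 92.5°, about 1° from what I expected. I correct the roll by -2.6° and lower it about 66 mm.

Request:
jog_arm:
  offset:
    - [0,0,0]
    - [0,6,6]
    - [0,6,6]
    - [0,6,6]
    - [0,6,6]
    - [0,6,6]
    - [0,4,4]
    - [0,3,3]
    - [0,0,0]
  delta_rot:
    - [-1.3,0,0]
    - [-1.3,0,0]
    - [0,0,0]
    - [0,0,0]
    - [0,0,0]
    - [0,0,0]
    - [0,0,0]
    - [0,0,0]
    - [0,0,0]
  jaw: [45,45,45,45,45,45,45,45,45]

```text
time: 7.9
tool_pos: [537.5, -169.3, 25.7]
tcp_rot: [-135.5, -0.6, 3.6]
ft_force: [0.2, 0.2, -1.2]
finger_gap: 54.8
```

```bash
cat > ms.py <<'E'
from look import *
from h import *
def meas(name,a,b,c0,rpy0,rad=42,zmin=3,thr=150,h=45):
    look(name,a,b,h)
    s=monitor.sense();print({k:np.round(s[k],1).tolist() for k in ('time','tool_pos','tcp_rot','ft_force','finger_gap')})
    for n in("scene","top"):
        z=np.load(f"pics/{name}_{n}.npz");c=np.array(c0,float);rpy=rpy0
        for it in range(2):
            P=bright(z,c,rad,zmin,thr=thr); P=P[np.linalg.norm(P-c,axis=1)<42]
            c,rpy,cost=fit6(P,LC,c,rpy0)
        print(n,len(P),c.round(1),rpy.round(1),round(cost,2))
E
python3 -c "
from ms import *
meas('g5',(182,150),(344,208),(533,-180,25),(90,0,3))"
```

```text
{'time': 8.0, 'tool_pos': [537.8, -169.6, 26.5], 'tcp_rot': [-135.5, -0.7, 3.6], 'ft_force': [0.2, 0.0, -0.9], 'finger_gap': 54.9}
scene 359 [ 540.7 -178.7   40.4] [88.  -1.4  1.8] 1.06
top 410 [ 539.1 -178.1   39.8] [88.2 -0.6  3.1] 0.84
```

View pics/g5.png

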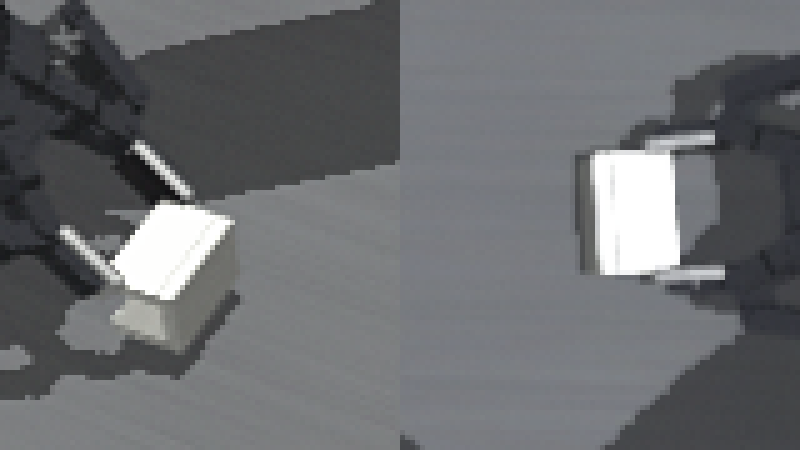

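Request:
jog_arm:
  offset:
    - [0,4,4]
    - [0,4,4]
    - [0,2.5,2.5]
    - [0,1.2,1.2]
    - [0,1,1]
    - [0,0,0]
  delta_rot:
    - [0.8,0.3,0]
    - [0.8,0.3,0]
    - [0,0,0]
    - [0,0,0]
    - [0,0,0]
    - [0,0,0]
  jaw: [45,45,45,45,45,45]

```text
time: 8.6
tool_pos: [539.1, -170.7, 14.6]
tcp_rot: [-133.4, -1.4, 3.2]
ft_force: [-0.2, -0.0, -1.7]
finger_gap: 54.7
```

Request:
jog_arm:
  offset:
    - [0,2.5,2.5]
    - [0,1.5,1.5]
    - [0,1,1]
    - [0,1,1]
    - [0,0.6,0.6]
    - [0,0,0]
  delta_rot:
    - [0,-0.6,0]
    - [0,-0.6,0]
    - [0,0,0]
    - [0,0,0]
    - [0,0,0]
    - [0,0,0]
  jaw: [45,45,45,45,45,45]

```text
time: 9.2
tool_pos: [539.1, -170.5, 14.5]
tcp_rot: [-132.7, -0.7, 4.3]
ft_force: [-0.9, -0.9, -0.1]
finger_gap: 54.8
```

```bash
python3 -c "
from ms import *
meas('g6',(182,155),(344,208),(538,-180,21),(90,0,3))"
```

```text
{'time': 9.3, 'tool_pos': [539.2, -170.4, 14.4], 'tcp_rot': [-132.7, -0.7, 4.3], 'ft_force': [-1.0, 0.7, 3.6], 'finger_gap': 54.7}
scene 329 [ 538.2 -179.4   20.7] [91.4 -0.3  4.4] 0.54
top 380 [ 539.3 -179.3   19.8] [90.1 -0.1  4. ] 0.75
```

View pics/g6.png

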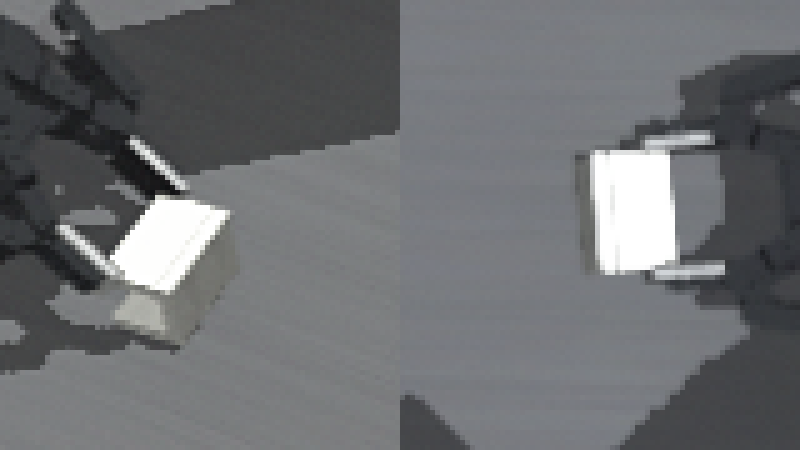

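The channel is flat on its side on the bench (z about 20, roll about 90°, pitch about 0). Release and retreat.

Request:
jog_arm:
  offset:
    - [0,0,0]
    - [0,0,0]
    - [0,0,0]
    - [0,0,0]
    - [0,0,-8]
    - [0,0,-15]
    - [0,0,-20]
    - [0,0,-20]
    - [0,0,-20]
    - [0,0,-20]
    - [0,0,0]
  delta_rot:
    - [0,0,0]
    - [0,0,0]
    - [0,0,0]
    - [0,0,0]
    - [0,0,0]
    - [0,0,0]
    - [0,0,0]
    - [0,0,0]
    - [0,0,0]
    - [0,0,0]
    - [0,0,0]
  jaw: [70,85,100,100,100,100,100,100,100,100,100]

```text
time: 10.4
tool_pos: [544.2, -253.1, 90.1]
tcp_rot: [-132.9, -0.7, 4.2]
ft_force: [0.2, -0.8, 0.7]
finger_gap: 85.2
```

```bash
python3 -c "
from ms import *
meas('g7',(182,155),(344,208),(538,-180,21),(90,0,3))"
```

```text
{'time': 10.5, 'tool_pos': [543.5, -250.5, 87.7], 'tcp_rot': [-132.7, -0.6, 4.3], 'ft_force': [-0.7, 0.7, -0.5], 'finger_gap': 85.4}
scene 341 [ 540.  -179.9   20.2] [90.5 -0.5  4.6] 0.48
top 381 [ 541.9 -179.4   19.5] [89.4 -0.1  4.2] 0.62
```

View pics/g7.png

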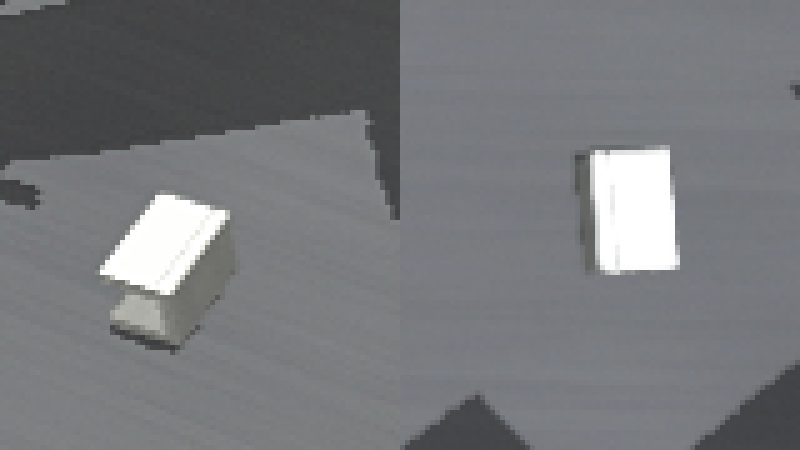

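```bash
python3 - <<'E'
from plan import *
s=go([541,-170,200],4.3,0,8)
o,r=rows([541,-170,200],[180,0,4.3],frame((541,-179.7),4.3,-5.7+70,10.3+70),R_of(4.3,-45),8);print(r,o)
E
```

```text
t 10.5 pos [ 543.5 -250.5   87.7] rpy [-132.73   -0.58    4.28] gap 85.4 F [-0.7  0.7 -0.5]
rot [-5.91, -0.07, 0.03] 
off [[0.6, -17.1, -2.1], [0.6, -16.9, -3.9], [0.5, -16.3, -5.6], [0.6, -15.7, -7.3], [0.5, -14.8, -8.8], [0.5, -13.9, -10.3], [0.5, -12.7, -11.7], [0.4, -11.4, -12.9]]
[-5.63, 0.0, 0.0] [[-0.1, -6.8, 15.0], [-0.1, -8.3, 14.2], [-0.1, -9.6, 13.3], [-0.1, -10.9, 12.4], [-0.1, -12.0, 11.2], [-0.0, -13.1, 9.9], [-0.1, -14.0, 8.7], [-0.1, -14.8, 7.2]]
```

Request:
jog_arm:
  offset:
    - [0.5,-17,-2]
    - [0.5,-17,-4]
    - [0.5,-16,-5.5]
    - [0.5,-15.5,-7]
    - [0.5,-15,-9]
    - [0.5,-14,-10]
    - [0.5,-13,-11.5]
    - [0.5,-11.5,-13]
    - [0,-7,15]
    - [0,-8,14]
    - [0,-9.5,13]
    - [0,-11,12]
    - [0,-12,11]
    - [0,-13,10]
    - [0,-14,8.5]
    - [0,-15,7]
    - [0,0,0]
  delta_rot:
    - [-5.9,0,0]
    - [-5.9,0,0]
    - [-5.9,0,0]
    - [-5.9,0,0]
    - [-5.9,0,0]
    - [-5.9,0,0]
    - [-5.9,0,0]
    - [-5.9,0,0]
    - [-5.6,0,0]
    - [-5.6,0,0]
    - [-5.6,0,0]
    - [-5.6,0,0]
    - [-5.6,0,0]
    - [-5.6,0,0]
    - [-5.6,0,0]
    - [-5.6,0,0]
    - [0,0,0]
  jaw: [100,100,100,100,100,100,100,100,100,100,100,100,100,100,100,100,100]

```text
time: 12.2
tool_pos: [524.0, -98.0, 57.8]
tcp_rot: [133.0, 0.3, 5.4]
ft_force: [-1.7, -0.6, -1.6]
finger_gap: 85.5
```

```bash
python3 - <<'E'
from plan import *
s=go(frame((541,-179.7),4.3,-5.7+12,10.3+12),4.3,-45,7)
E
```

```text
t 12.2 pos [524.  -98.   57.8] rpy [132.98   0.25   5.43] gap 85.5 F [-1.7 -0.6 -1.6]
rot [0.29, -0.09, 0.14] 
off [[1.4, 3.8, 11.5], [1.3, 3.8, 11.4], [1.5, 3.9, 11.4], [1.4, 3.9, 11.4], [1.5, 4.0, 11.4], [1.5, 4.0, 11.4], [1.5, 4.1, 11.3]]
```

Request:
jog_arm:
  offset:
    - [4,9,3]
    - [4,9,3]
    - [2,6,3]
    - [0,0,0]
  delta_rot:
    - [0.7,-0.2,0.3]
    - [0.7,-0.2,0.3]
    - [0.6,-0.2,0.3]
    - [0,0,0]
  jaw: [100,100,100,100]

```text
time: 12.6
tool_pos: [538.4, -122.8, 72.8]
tcp_rot: [135.4, -0.1, 4.3]
ft_force: [-1.0, 0.4, 0.6]
finger_gap: 85.3
```

```bash
python3 - <<'E'
from plan import *
s=go(frame((541,-179.7),4.3,-5.7+8,10.3+8),4.3,-45,7)
E
```

```text
t 12.6 pos [ 538.4 -122.8   72.8] rpy [135.43  -0.15   4.34] gap 85.3 F [-1.   0.4  0.6]
rot [-0.06, -0.02, -0.01] 
off [[-0.3, 0.1, 11.0], [-0.2, 0.1, 11.1], [-0.3, 0.1, 11.0], [-0.2, 0.0, 11.0], [-0.2, 0.1, 11.1], [-0.3, 0.0, 11.0], [-0.2, 0.0, 11.0]]
```

Request:
jog_arm:
  offset:
    - [-0.3,0,11]
    - [-0.3,0,11]
    - [-0.3,0,11]
    - [-0.3,0,11]
    - [-0.2,0,11]
    - [-0.2,0,9]
    - [-0.2,0,6]
    - [0,0,0]
  delta_rot:
    - [0,0,0]
    - [0,0,0]
    - [0,0,0]
    - [0,0,0]
    - [0,0,0]
    - [0,0,0]
    - [0,0,0]
    - [0,0,0]
  jaw: [100,100,100,100,100,100,100,100]

```text
time: 13.4
tool_pos: [540.3, -178.7, 19.8]
tcp_rot: [135.5, -0.3, 4.1]
ft_force: [0.1, 0.0, 0.3]
finger_gap: 85.2
```

```bash
python3 - <<'E'
from plan import *
from look import *
s=go(frame((541,-179.7),4.3,-5.7,10.3),4.3,-45,2)
look('g8',(182,155),(344,208))
E
```

```text
t 13.4 pos [ 540.3 -178.7   19.8] rpy [135.55  -0.32   4.05] gap 85.2 F [0.1 0.  0.3]
rot [-0.27, -0.03, -0.2] 
off [[0.3, -0.9, 5.8], [0.3, -0.9, 5.7]]
```

View pics/g8.png

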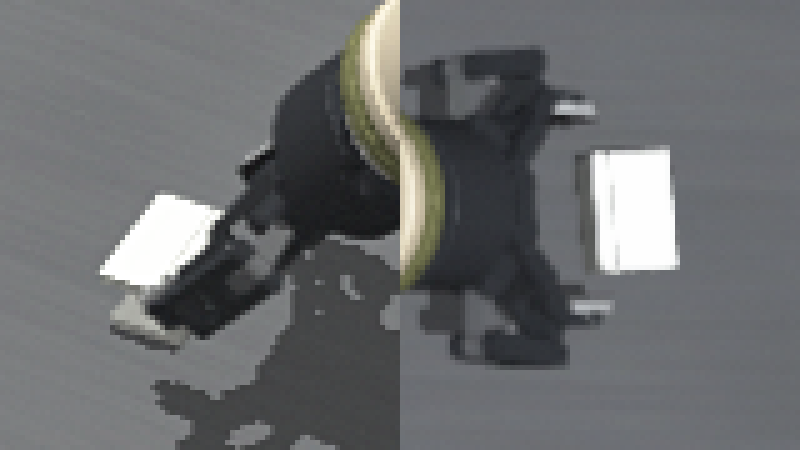

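Request:
jog_arm:
  offset:
    - [0.4,-0.8,5.8]
    - [0.4,-0.8,5.8]
    - [0,0,0]
    - [0,0,0]
    - [0,0,0]
    - [0,0,0]
    - [0,0,0]
    - [0,0,0]
    - [0,0,0]
  delta_rot:
    - [0,0,0]
    - [0,0,0]
    - [0,0,0]
    - [0,0,0]
    - [0,0,0]
    - [0,0,0]
    - [0,0,0]
    - [0,0,0]
    - [0,0,0]
  jaw: [100,100,100,75,60,50,45,45,45]
  newtons: 80

```text
time: 14.4
tool_pos: [544.4, -184.2, 12.4]
tcp_rot: [135.5, -0.6, 4.2]
ft_force: [-0.3, -0.4, 0.2]
finger_gap: 54.6
```

Request:
jog_arm:
  offset:
    - [0,0,0]
    - [0,3,-3]
    - [0,8,-8]
    - [0,9,-9]
    - [0,9,-9]
    - [0,9,-9]
    - [0,9,-9]
    - [0,9,-9]
    - [0,9,-9]
    - [0,9,-9]
    - [0,0,0]
  delta_rot:
    - [0,0,0]
    - [0,0,0]
    - [0,0,0]
    - [0,0,0]
    - [0,0,0]
    - [0,0,0]
    - [0,0,0]
    - [0,0,0]
    - [0,0,0]
    - [0,0,0]
    - [0,0,0]
  jaw: [45,45,45,45,45,45,45,45,45,45,45]

```text
time: 15.5
tool_pos: [543.9, -185.4, 128.4]
tcp_rot: [135.6, -0.8, 4.2]
ft_force: [0.7, 0.6, -1.2]
finger_gap: 54.2
```

```bash
python3 -c "
from ms import *
meas('g9',(182,140),(344,208),(541,-180,120),(90,0,4.3),zmin=80)"
```

```text
{'time': 15.6, 'tool_pos': [542.8, -185.3, 126.1], 'tcp_rot': [135.6, -0.6, 4.2], 'ft_force': [0.0, 0.0, -2.2], 'finger_gap': 54.5}
scene 270 [ 545.1 -181.9  136.4] [91.6  0.1  3.8] 0.33
top 504 [ 544.5 -182.4  164.1] [88.4 -0.   4.2] 0.7
```

View pics/g9.png

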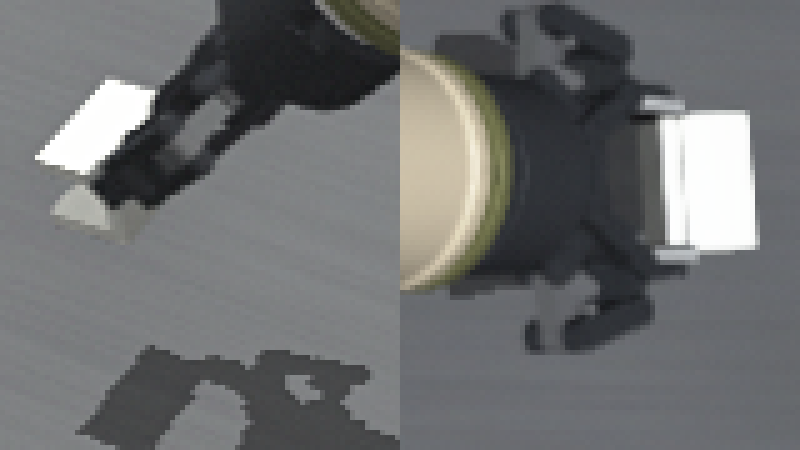

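Held: the scene fit gives centre z 136 and roll 91.6°. The top fit fell into a wrong minimum in z, because it only sees the top face. Next, carry it to above the tray with a 90° roll and the yaw change.

```bash
python3 - <<'E'
from plan import *
s=go(frame((557.8,220.8),-17.4,10.3,150,-2),-17.4,45,16)
print(s["joint_pos"].round(1))
E
```

```text
t 15.6 pos [ 542.8 -185.3  126.1] rpy [135.61  -0.6    4.15] gap 54.5 F [ 0.   0.  -2.2]
rot [5.51, -0.03, 1.49] 
off [[2.9, -17.5, -19.2], [2.4, -19.3, -17.4], [1.9, -20.9, -15.4], [1.3, -22.4, -13.4], [0.7, -23.6, -11.2], [0.1, -24.5, -8.8], [-0.5, -25.3, -6.5], [-1.3, -25.7, -3.9], [-1.9, -26.0, -1.5], [-2.6, -26.0, 1.0], [-3.2, -25.6, 3.4], [-4.0, -25.1, 6.0], [-4.5, -24.4, 8.3], [-5.2, -23.2, 10.6], [-5.7, -22.0, 12.8], [-6.3, -20.6, 14.8]]
[  3.6   6.9 107.2 -47.3  72.3  17.5]
```

Request:
jog_arm:
  offset:
    - [3,-17.5,-19]
    - [2.5,-19,-17.5]
    - [2,-21,-15.5]
    - [1.3,-22.5,-13.5]
    - [0.7,-23.5,-11]
    - [0,-24.5,-9]
    - [-0.5,-25,-6.5]
    - [-1.3,-25.5,-4]
    - [-2,-26,-1.5]
  delta_rot:
    - [5.5,0,1.5]
    - [5.5,0,1.5]
    - [5.5,0,1.5]
    - [5.5,0,1.5]
    - [5.5,0,1.5]
    - [5.5,0,1.5]
    - [5.5,0,1.5]
    - [5.5,0,1.5]
    - [5.5,0,1.5]
  jaw: [45,45,45,45,45,45,45,45,45]

```text
time: 16.5
tool_pos: [545.4, 57.6, 131.9]
tcp_rot: [-172.4, -3.7, -8.6]
ft_force: [-0.4, -0.6, -2.1]
finger_gap: 54.5
```

```bash
python3 - <<'E'
from plan import *
s=go(frame((557.8,220.8),-17.4,10.3,130,-2),-17.4,45,8)
print(s["joint_pos"].round(1))
E
```

```text
t 16.5 pos [545.4  57.6 131.9] rpy [-172.44   -3.68   -8.61] gap 54.5 F [-0.4 -0.6 -2.1]
rot [4.63, 0.08, 1.21] 
off [[-1.6, -21.5, 3.0], [-2.0, -21.2, 4.7], [-2.5, -20.6, 6.4], [-3.0, -20.0, 8.0], [-3.3, -19.3, 9.7], [-3.8, -18.3, 11.1], [-4.2, -17.3, 12.6], [-4.5, -16.1, 13.9]]
[ -4.5  -2.9 104.5   7.6  74.2   2.1]
```

Request:
jog_arm:
  offset:
    - [-1.6,-21,1]
    - [-2,-21,2.5]
    - [-2.5,-20.5,4]
    - [-3,-20,6]
    - [-3.3,-19,8]
    - [-3.8,-18,9]
    - [-4,-15,9]
    - [0,0,0]
    - [0,0,0]
  delta_rot:
    - [4.6,0,1.2]
    - [4.6,0,1.2]
    - [4.6,0,1.2]
    - [4.6,0,1.2]
    - [4.6,0,1.2]
    - [4.6,0,1.2]
    - [4,0,1.2]
    - [0,0,0]
    - [0,0,0]
  jaw: [45,45,45,45,45,45,45,45,45]

```text
time: 17.4
tool_pos: [548.6, 204.5, 133.6]
tcp_rot: [-139.7, 1.0, -16.7]
ft_force: [-0.9, -0.3, -2.1]
finger_gap: 54.3
```

```bash
python3 - <<'E'
from plan import *
s=go(frame((557.8,220.8),-17.4,10.3,120,-2),-17.4,45,4)
print(s["joint_pos"].round(1))
from ms import *
p=frame(s["tool_pos"],-17.4,-10.3,s["tool_pos"][2]+3.3)
meas('h1',(332,200),(185,195),p,(180,0,-17.4),zmin=70)
E
```

```text
t 17.4 pos [548.6 204.5 133.6] rpy [-139.65    0.99  -16.67] gap 54.3 F [-0.9 -0.3 -2.1]
rot [1.17, 0.31, -0.03] 
off [[0.6, -3.2, 7.2], [0.6, -3.1, 7.3], [0.6, -3.0, 7.3], [0.5, -2.8, 7.4]]
[-10.4  -2.  113.3  43.1  70.7  -9. ]
{'time': 17.5, 'tool_pos': [548.9, 204.7, 134.2], 'tcp_rot': [-139.6, 0.9, -16.7], 'ft_force': [-0.4, 0.0, -1.7], 'finger_gap': 54.6}
scene 519 [546.1 197.4 148.2] [173.    2.1 -15.6] 0.8
top 455 [546.7 193.6 147.3] [173.6   1.3 -17.3] 0.83
```

View pics/h1.png

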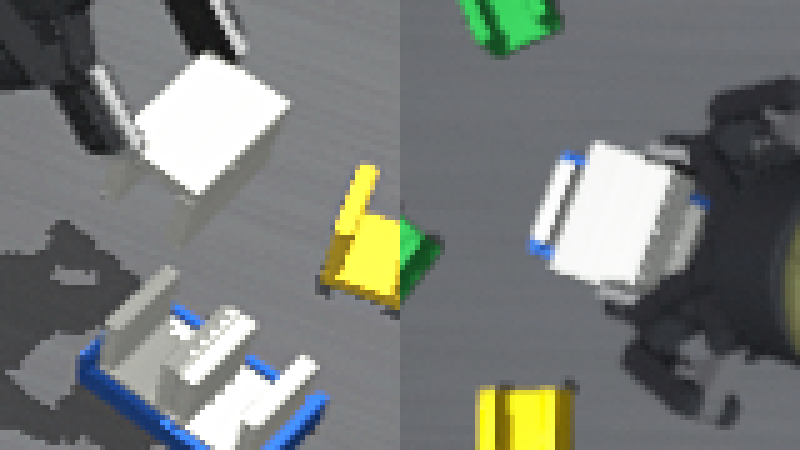

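```bash
cat > tgt.py <<'E'
from plan import *
def tgt(obj,rpyo,tz,tray=(557.8,220.8),yaw=-17.4,n=6,lat=0,lon=0):
    from bench import monitor
    s=monitor.sense();Rt=Ro.from_euler('xyz',s["tcp_rot"],degrees=True)
    rel=Rt.inv().apply(np.array(obj)-s["tool_pos"])
    Ro_=Ro.from_euler('xyz',rpyo,degrees=True); Q=Rt.inv()*Ro_
    R1=Ro.from_euler('xyz',[180,0,yaw],degrees=True)*Q.inv()
    p1=frame(tray,yaw,lat,tz,lon)-R1.apply(rel)
    o,r=rows(s["tool_pos"],s["tcp_rot"],p1,R1,n)
    print("now",s["time"],s["tool_pos"].round(1),s["tcp_rot"].round(1),"rel",rel.round(1),"target",p1.round(1),R1.as_euler('xyz',degrees=True).round(1));print(r,o)
E
python3 -c "
from tgt import *
tgt((546.4,195.5,146.5),(173.3,1.5,-16.7),85)"
```

```text
now 17.5 [548.9 204.7 134.2] [-139.6    0.9  -16.7] rel [  0.   -0.7 -15.5] target [561.1 231.1  73.9] [-132.9   -0.6  -17.4]
[1.12, 0.27, -0.08] [[0.9, 2.8, 10.8], [0.7, 3.1, 10.7], [0.8, 3.2, 10.6], [0.7, 3.5, 10.6], [0.6, 3.7, 10.5], [0.6, 3.9, 10.5]]
```

Request:
jog_arm:
  offset:
    - [0.9,3,10.7]
    - [0.8,3,10.7]
    - [0.8,3.2,10.6]
    - [0.7,3.5,10.6]
    - [0.6,3.7,9]
    - [0.6,3,6]
    - [0,0,0]
    - [0,0,0]
  delta_rot:
    - [1.1,0.3,0]
    - [1.1,0.3,0]
    - [1.1,0.3,0]
    - [1.1,0.3,0]
    - [1,0.3,0]
    - [1,0.2,0]
    - [0,0,0]
    - [0,0,0]
  jaw: [45,45,45,45,45,45,45,45]

```text
time: 18.3
tool_pos: [566.0, 225.0, 81.7]
tcp_rot: [-133.6, -1.2, -17.6]
ft_force: [0.1, 0.5, -1.8]
finger_gap: 54.6
```

```bash
python3 - <<'E'
from ms import *
meas('h2',(332,215),(187,195),(557,219,92),(180,0,-17.4),zmin=58)
E
```

```text
{'time': 18.4, 'tool_pos': [566.1, 225.1, 82.0], 'tcp_rot': [-133.6, -1.2, -17.6], 'ft_force': [0.7, 0.5, -1.9], 'finger_gap': 54.3}
scene 487 [562.1 216.5  95.4] [ 1.793e+02  1.000e-01 -1.600e+01] 0.79
top 404 [562.4 217.8  94.2] [179.8  -0.  -19. ] 0.89
```

View pics/h2.png

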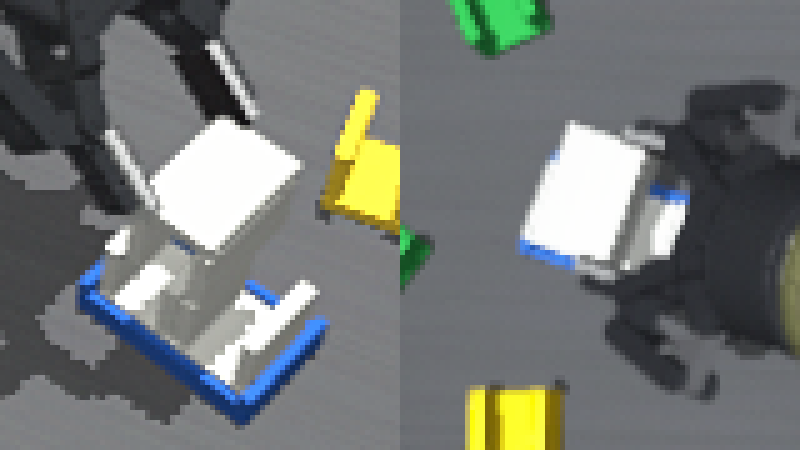

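The attitude is right: roll 179.5°, pitch 0°, yaw -17.5°. Now I correct xy and lower to just above the wall tops.

```bash
python3 -c "
from tgt import *
tgt((562.2,217.2,93.5),(179.6,0,-17.5),66,n=5)"
```

```text
now 18.4 [566.1 225.1  82. ] [-133.6   -1.2  -17.6] rel [ -1.1  -2.4 -14.3] target [561.7 228.8  54.5] [-133.2   -1.2  -17.5]
[0.08, -0.01, -0.01] [[-1.2, 3.7, 4.1], [-1.1, 3.6, 4.1], [-1.2, 3.7, 4.0], [-1.2, 3.7, 4.1], [-1.2, 3.6, 4.1]]
```

Request:
jog_arm:
  offset:
    - [-1.5,3.7,4.1]
    - [-1.5,3.7,4.1]
    - [-1.2,3.7,4.1]
    - [-1.2,3.7,4.1]
    - [-1,3,3]
    - [0,0,0]
    - [0,0,0]
  delta_rot:
    - [0.1,0,0]
    - [0.1,0,0]
    - [0.1,0,0]
    - [0.1,0,0]
    - [0,0,0]
    - [0,0,0]
    - [0,0,0]
  jaw: [45,45,45,45,45,45,45]

```text
time: 19.1
tool_pos: [561.2, 228.8, 54.3]
tcp_rot: [-133.2, -1.3, -17.5]
ft_force: [0.3, 0.2, -0.7]
finger_gap: 54.4
```

```bash
python3 - <<'E'
from ms import *
meas('h3',(332,215),(187,195),(557,219,71),(180,0,-17.4),zmin=52)
E
```

```text
{'time': 19.2, 'tool_pos': [561.3, 228.7, 54.5], 'tcp_rot': [-133.2, -1.3, -17.5], 'ft_force': [0.1, -0.3, -1.0], 'finger_gap': 54.3}
scene 472 [558.1 219.3  68.1] [179.   -0.9 -18.2] 0.84
top 384 [556.6 218.1  66.7] [179.5  -0.4 -17.6] 0.84
```

View pics/h3.png

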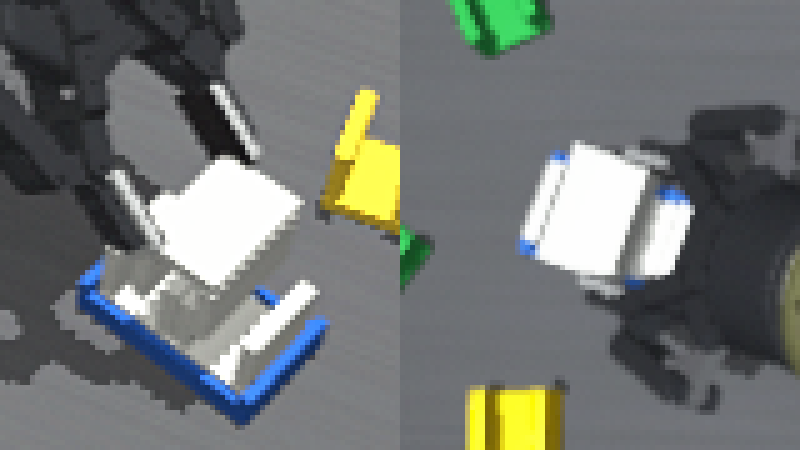

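The two cameras differ on the lateral error (-1.2 against -3.1 mm). I refine it with a constrained, trimmed fit.

```bash
cat > fin.py <<'E'
from h import *
def fin(name,zg,trayby={"scene":(557.37,220.74,1.86),"top":(558.1,220.87,0.66)},yaw=-17.4,zmin=50,thr=150):
    a=np.radians(yaw);ex=np.array([np.cos(a),np.sin(a)]);ey=np.array([-ex[1],ex[0]])
    for n in("scene","top"):
        z=np.load(f"pics/{name}_{n}.npz");t=np.array(trayby[n])
        P=bright(z,t,45,zmin,thr=thr)-t
        Q=np.c_[P[:,:2]@ex,P[:,:2]@ey,P[:,2]]
        x=np.array([0,-2,zg,0,0.])
        for it in range(5):
            def L(x,Q):
                R=Ro.from_euler('xyz',[180+x[4],0,x[3]],degrees=True);return R.inv().apply(Q-x[:3])
            l=L(x,Q);k=(np.abs(sdf(l,LC))<(5 if it<2 else 2.5))&(np.abs(l[:,0])<27)
            f=least_squares(lambda y:np.r_[sdf(L(np.r_[0,y],Q[k]),LC),(y[3])*3*.3],x[1:],loss="soft_l1");x=np.r_[0,f.x]
        l=L(x,Q);top=np.abs(l[:,2]+19)<3
        lon=np.percentile(l[top,0],[1,99])
        print(n,"lat,z,dyaw,droll",f.x.round(2),"n",k.sum(),"rms",np.sqrt(np.mean(sdf(l[k],LC)**2)).round(2),"lon ext",lon.round(1))
E
python3 -c "
from fin import *
fin('h3',66); fin('h2',93,zmin=58)"
```

```text
scene lat,z,dyaw,droll [-0.6  66.12 -0.72  0.52] n 363 rms 1.17 lon ext [-36.3  33.7]
top lat,z,dyaw,droll [-3.35 66.06  2.09  0.21] n 291 rms 1.23 lon ext [-33.2  33.4]
scene lat,z,dyaw,droll [-2.26 93.44 -2.84  0.53] n 338 rms 1.11 lon ext [-27.3  40.5]
top lat,z,dyaw,droll [-1.71 93.55 -1.98  0.14] n 274 rms 1.27 lon ext [-25.6  40.1]
```

```bash
cat > avg.py <<'E'
from bench import cams
import numpy as np
def avg(name,k=8):
    for n in("scene","top"):
        D=[];Pp=[]
        for i in range(k):
            p,d=cams.snapshot(n);D.append(np.where(d>0,d,np.nan));Pp.append(p)
        m=cams.camera_model(n);D=np.array(D)
        print(n,"temporal std",np.nanmedian(np.nanstd(D,0)))
        np.savez(f"pics/{name}_{n}.npz",p=np.median(Pp,0).astype(np.uint8),d=np.nan_to_num(np.nanmedian(D,0)),K=m["K"],T=m["camera_from_world"])
E
python3 - <<'E'
from avg import *;avg("h4",6)
from fin import *
fin("h4",66); fin("h4",66,thr=120);fin("h4",66,thr=170)
E
```

```text
scene temporal std 1.412411
top temporal std 1.3556948
scene lat,z,dyaw,droll [ 0.12 66.53  0.19  0.66] n 365 rms 0.89 lon ext [-36.   34.6]
top lat,z,dyaw,droll [-3.08 66.27 -3.01  0.18] n 304 rms 1.01 lon ext [-31.2  33.8]
scene lat,z,dyaw,droll [ 0.18 66.52  0.53  0.86] n 381 rms 0.86 lon ext [-36.9  34.7]
top lat,z,dyaw,droll [-1.4  66.29 -2.8   0.92] n 307 rms 1.03 lon ext [-31.1  33.8]
scene lat,z,dyaw,droll [ 0.1  66.52  0.48  0.75] n 362 rms 0.88 lon ext [-36.2  33.6]
top lat,z,dyaw,droll [-3.04 66.27 -3.12  0.18] n 302 rms 1.0 lon ext [-31.2  33.7]
```

```bash
cat > ov.py <<'E'
import numpy as np,cv2
def ov(name,out,centers,zc,trays,yaw=-17.4,lats=(0,),lon=0,crop=None,s=10):
    t=[]
    a=np.radians(yaw);ex=np.array([np.cos(a),np.sin(a)]);ey=np.array([-ex[1],ex[0]])
    for n in("scene","top"):
        z=np.load(f"pics/{name}_{n}.npz");p=z["p"];K,T=z["K"],z["T"];tr=np.array(trays[n])
        u0,v0=centers[n];u0-=20;v0-=28
        im=cv2.resize(p[v0:v0+56,u0:u0+40,::-1],(40*s,56*s),interpolation=cv2.INTER_CUBIC)
        def pr(x,y,zz):
            w=np.r_[tr[:2]+x*ex+y*ey,zz+tr[2]];c=T[:3,:3]@w+T[:3,3];q=K@c;return ((q[0]/q[2]-u0+.5)*s,(q[1]/q[2]-v0+.5)*s)
        def rect(x0,x1,y0,y1,zz,col):
            cv2.polylines(im,[np.int32([pr(x0,y0,zz),pr(x1,y0,zz),pr(x1,y1,zz),pr(x0,y1,zz)])],True,col,1)
        for y0 in(-38,-8,0,30): rect(-21,21,y0,y0+8,42,(0,0,255))
        for y0 in(-44,40): rect(-27,27,y0,y0+4,18,(0,200,255))
        for l,c in zip(lats,[(0,160,0),(255,0,255)]):
            rect(lon-29,lon+29,l-19,l+19,zc+19,c);rect(lon-29,lon+29,l-19,l-11,zc-19,c);rect(lon-29,lon+29,l+11,l+19,zc-19,c)
        t.append(im)
    cv2.imwrite(out,np.hstack(t))
TR={"scene":(557.37,220.74,1.86),"top":(558.1,220.87,0.66)}
E
python3 -c "
from ov import *
ov('h4','pics/ov4.png',{'scene':(332,220),'top':(187,194)},66.3,TR,lats=(0,-3))"
```

```text
(no output)
```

View pics/ov4.png

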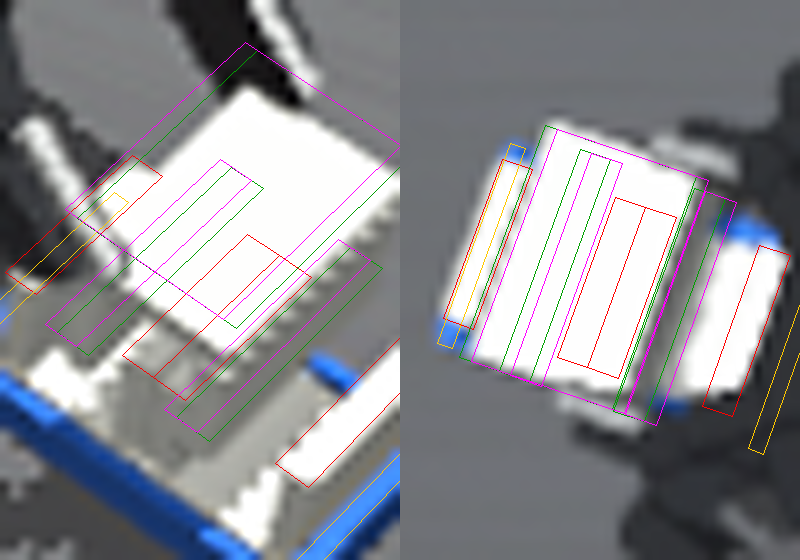

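```bash
python3 - <<'E'
from h import *
a=np.radians(-17.4);ex=np.array([np.cos(a),np.sin(a)]);ey=np.array([-ex[1],ex[0]])
for n,pts in(("scene",[(336,203),(334,212),(345,208),(335,225),(325,214),(343,242)]),("top",[(185,185),(187,195),(180,200),(192,190)])):
    z=np.load(f"pics/h4_{n}.npz");W=cloud(z);t=np.array({"scene":(557.37,220.74,1.86),"top":(558.1,220.87,0.66)}[n])
    for u,v in pts:
        q=W[v,u]-t;print(n,u,v,z["p"][v,u],(q[:2]@ex).round(1),(q[:2]@ey).round(1),q[2].round(1))
E
```

```text
scene 336 203 [255 255 255] -20.5 -14.4 76.4
scene 334 212 [254 254 253] 0.9 -3.3 77.0
scene 345 208 [254 254 253] -22.4 6.3 76.7
scene 335 225 [255 255 255] 25.6 17.4 78.2
scene 325 214 [255 255 254] 17.2 -13.0 77.2
scene 343 242 [120 121 115] 16.2 38.2 30.6
top 185 185 [254 254 253] 17.0 6.5 77.1
top 187 195 [254 254 254] -4.0 -6.2 76.9
top 180 200 [254 254 254] -20.5 5.2 77.8
top 192 190 [254 254 254] 11.1 -13.2 76.1
```

The top face is at 77 mm, so the centre is at z about 58. The earlier fits had locked onto the web's underside. I refit from there.

```bash
python3 - <<'E'
from fin import *
fin("h4",58); fin("h3",58)
from ov import *
ov('h4','pics/ov5.png',{'scene':(332,220),'top':(187,194)},58,TR,lats=(0,-2))
E
```

```text
scene lat,z,dyaw,droll [ 0.66 58.5   0.4   0.93] n 426 rms 0.5 lon ext [-26.1  29.8]
top lat,z,dyaw,droll [ 0.49 58.28 -3.17  0.75] n 352 rms 0.7 lon ext [-26.8  28.9]
scene lat,z,dyaw,droll [ 0.31 58.07  0.43  0.33] n 419 rms 1.0 lon ext [-26.7  29.8]
top lat,z,dyaw,droll [ 0.22 57.98 -5.45  1.24] n 330 rms 1.1 lon ext [-27.3  28.2]
```

View pics/ov5.png

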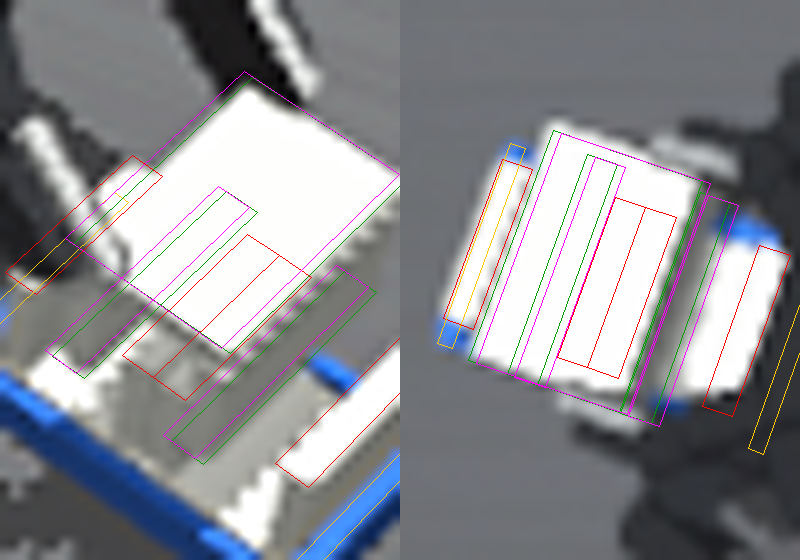

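With the right minimum both cameras agree: lat about +0.5, lon about +1.3, z about 58. The leg tips are already 2 to 3 mm below the wall tops and straddling them, with no contact force. I go straight down in stages.

Request:
jog_arm:
  offset:
    - [-0.3,2.6,2.4]
    - [-0.3,2.6,2.4]
    - [-0.3,2.6,2.4]
    - [0,2.6,2.4]
    - [0,0,0]
  delta_rot:
    - [0,0,0]
    - [0,0,0]
    - [0,0,0]
    - [0,0,0]
    - [0,0,0]
  jaw: [45,45,45,45,45]

```text
time: 20.3
tool_pos: [560.5, 228.8, 38.7]
tcp_rot: [-133.2, -1.3, -17.5]
ft_force: [0.5, -0.2, -2.1]
finger_gap: 54.6
```

```bash
python3 - <<'E'
from avg import *;avg("h5",3)
from bench import monitor
s=monitor.sense();print({k:np.round(s[k],1).tolist() for k in ('time','tool_pos','tcp_rot','ft_force','finger_gap')})
from fin import *
fin("h5",45,zmin=44)
E
```

```text
scene temporal std 1.1438812
top temporal std 1.0965941
{'time': 20.6, 'tool_pos': [561.2, 228.7, 39.8], 'tcp_rot': [-133.2, -1.4, -17.5], 'ft_force': [-0.4, 0.4, -2.5], 'finger_gap': 54.3}
scene lat,z,dyaw,droll [ 0.15 42.72  0.07  0.65] n 405 rms 0.68 lon ext [-27.8  28.6]
top lat,z,dyaw,droll [-0.69 43.32  0.55  0.85] n 341 rms 0.88 lon ext [-26.9  28.7]
```

Going in cleanly: z about 43, no force. About 12 mm to go.

Request:
jog_arm:
  offset:
    - [0,2.4,2.2]
    - [0,2.4,2.2]
    - [0,1.5,1.4]
    - [0,1.5,1.4]
    - [0,1,1]
    - [0,0,0]
  delta_rot:
    - [0,0,0]
    - [0,0,0]
    - [0,0,0]
    - [0,0,0]
    - [0,0,0]
    - [0,0,0]
  jaw: [45,45,45,45,45,45]

```text
time: 21.2
tool_pos: [562.0, 228.6, 27.3]
tcp_rot: [-133.1, -1.5, -17.6]
ft_force: [0.5, -0.3, -0.0]
finger_gap: 54.5
```

```bash
python3 - <<'E'
from avg import *;avg("h6",3)
from bench import monitor
s=monitor.sense();print({k:np.round(s[k],1).tolist() for k in ('time','tool_pos','tcp_rot','ft_force','finger_gap')})
from fin import *
fin("h6",32,zmin=44)
E
```

```text
scene temporal std 1.1458626
top temporal std 1.0971348
{'time': 21.5, 'tool_pos': [562.0, 228.5, 27.4], 'tcp_rot': [-133.2, -1.5, -17.6], 'ft_force': [-1.0, 0.3, 0.8], 'finger_gap': 54.4}
scene lat,z,dyaw,droll [ 0.41 31.03  0.09  0.36] n 405 rms 0.73 lon ext [-26.6  30.1]
top lat,z,dyaw,droll [-0.35 31.01  0.51  0.77] n 327 rms 0.91 lon ext [-26.1  29.6]
```

Fully home: z = 31.0 in both cameras, and the force changed sign on contact. Release and back off along the tool axis.

Request:
jog_arm:
  offset:
    - [0,0,0]
    - [0,0,0]
    - [0,0,0]
    - [0,0,0]
    - [0,0,0]
    - [0,0,-5]
    - [0,0,-12]
    - [0,0,-18]
    - [0,0,-20]
    - [0,0,-20]
    - [0,0,-20]
    - [0,0,-20]
    - [0,0,-20]
    - [0,0,0]
  delta_rot:
    - [0,0,0]
    - [0,0,0]
    - [0,0,0]
    - [0,0,0]
    - [0,0,0]
    - [0,0,0]
    - [0,0,0]
    - [0,0,0]
    - [0,0,0]
    - [0,0,0]
    - [0,0,0]
    - [0,0,0]
    - [0,0,0]
    - [0,0,0]
  jaw: [66,75,90,100,100,100,100,100,100,100,100,100,100,100]

```text
time: 22.9
tool_pos: [527.7, 127.6, 127.5]
tcp_rot: [-133.3, -1.6, -17.6]
ft_force: [-0.9, -0.1, -0.4]
finger_gap: 85.4
```

```bash
python3 - <<'E'
from avg import *;avg("h7",4)
from bench import monitor
s=monitor.sense();print({k:np.round(s[k],1).tolist() for k in ('time','tool_pos','tcp_rot','ft_force','finger_gap')})
from fin import *
fin("h7",31,zmin=44)
NEST=[((c[0],c[1],31-c[2]),h) for c,h in LC]
for n in("scene","top"):
    z=np.load(f"pics/h7_{n}.npz");W=cloud(z);P=near(W,(557.8,220.8),56,3)
    x,c=fit(P,TRAY+NEST,[557.8,220.8,0,-17.4]);print(n,"tray+nest",x.round(2),round(c,2))
    for nm,uv in(("socket",(204,209) if n=="scene" else (292,162)),("tin",(223,235) if n=="scene" else (265,144)),("spanner",(259,162) if n=="scene" else (281,249))):
        P=near(W,W[uv[1],uv[0]],80 if nm=="spanner" else 42 if nm=="tin" else 25,5); print(n,nm,len(P),P.min(0).round(),P.max(0).round())
from ov import *
ov('h7','pics/ov7.png',{'scene':(332,230),'top':(191,196)},31,TR,lats=(0,))
cv2.imwrite('pics/h7.png',cv2.resize(np.load('pics/h7_scene.npz')['p'][:,:,::-1],(800,600)))
E
```

```text
scene temporal std 1.3119438
top temporal std 1.2221375
{'time': 23.3, 'tool_pos': [525.9, 130.7, 124.3], 'tcp_rot': [-133.3, -1.3, -17.4], 'ft_force': [0.2, -0.7, 0.5], 'finger_gap': 85.3}
scene lat,z,dyaw,droll [-0.6  30.75  0.23  0.37] n 420 rms 0.59 lon ext [-25.9  30.5]
top lat,z,dyaw,droll [-0.49 30.55 -1.57  0.17] n 337 rms 0.79 lon ext [-26.5  30. ]
scene tray+nest [557.49 220.43   1.63 -17.27] 0.25
scene socket 272 [628. -49.   5.] [659. -18.  48.]
scene tin 1255 [655.   3.   5.] [721.  69.  63.]
scene spanner 224 [368. -32.   5.] [496.  11.  11.]
top tray+nest [ 5.5856e+02  2.2063e+02  3.0000e-01 -1.7260e+01] 0.23
top socket 143 [628. -49.   6.] [659. -19.  48.]
top tin 682 [652.   1.   6.] [717.  69.  62.]
top spanner 224 [367. -27.   5.] [433.  10.  10.]
```

View pics/ov7.png

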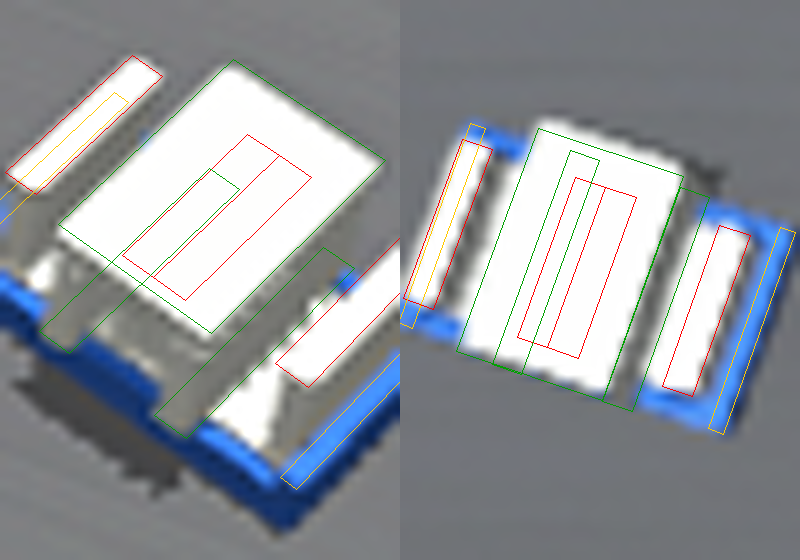

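View pics/h7.png

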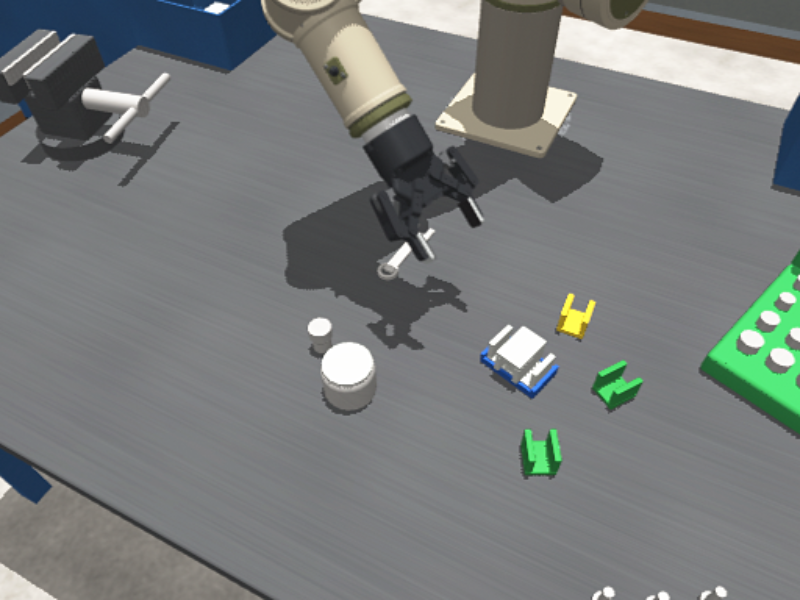

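The long channel sits upside down over the middle walls, its legs in the two troughs ((65,335) and (180,425) on the left). The short channels' outer walls still lie on the model. The gripper is clear, so I hand in.

```bash
python3 -c "
from bench import r
print(r.hand_in())"
```

```text
the job is handed in; nothing more can be done
None
```

The long channel is nested upside down over the two short ones, released, and handed in at about 23.3 s of the 54 s allowed. I pinched it across its ends and rolled it 90° onto its side. I then regripped it, rolled it another 90°, lowered it straight into the troughs and backed the gripper clear.

**Last checks, after release:**
- **Nesting:** its centre is at 30.6 to 30.8 mm in tray coordinates, against 31 mm for fully home. It is about 0.5 mm off across and about 2 mm off lengthwise, so it overhangs both ends.
- **Alignment:** roll is within 0.4°. The two cameras disagreed slightly on yaw, +0.2° and -1.6°.
- **Tray and short channels:** they fit the model at their original pose to within about 0.5 mm.
- **Bystanders:** the socket and tin read as they did at the start. The spanner was partly hidden by the arm in the last pictures. Its visible part looked unmoved, but I could not measure all of it.

**Readings that disagreed along the way:**
- Several fits while the channel was carried put its height 7 to 8 mm too high. I corrected this before inserting it.
- The finger opening read about 55 mm on the 58 mm part throughout, but the grip held.

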